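# Feed the reagent cartridges to the end stop and start the analyser

### The arm

A 6-joint arm with a two-finger parallel gripper is mounted at the origin on the work surface. World frame = base frame: x ahead of the robot, y to its left, z up, the work surface at z = 0. Lengths are in m, angles in rad, forces in N, time in s.
With the tool pointing down it reaches from about 0.4 to 0.825 m from the base axis. Payload 7 kg.
Tool frame: the origin (TCP) lies at the very end of the fingers, on their centre line; the grasp point (between the pads) lies 19 mm behind it; z points along the fingers, x is the direction in which the jaws open and shut, and the axes are right-handed (so a half turn about z gives the same grasp; the last joint's range is limited). The gripper opens to 88 mm and grips with 3 to 60 N. Pads are 19 mm wide; open, the fingers measure 130 mm over their backs; the gripper's body (78 mm by 193 mm) begins 47 mm behind the grasp point.
Start: joints at [-0.889, 0.359, 0.012, 0, -1.224, -0.288], TCP at [0.259, -0.623, 0.227] pointing down, gripper open.
Joint ranges: [-3.07, 3.07], [-1.43, 2.12], [-1.02, 1.25], [-3.03, 1.67], [-3.05, -0], [-3.03, 3.03]. Speed limits (rad/s): [2.39, 2.39, 3.01, 3.14, 3.14, 3.14].

### API

Orientations are given as [roll, pitch, yaw] about the fixed x, y, z axes, in that order (R = Rz(yaw) Ry(pitch) Rx(roll)).
In Python, from station import telemetry, grab_frame, arm, regions_of, pinpoint gives the robot as it stands. The module is installed in compiled form; this text tells all that it offers.
- The arm moves only by the shell command python3 -m inch 'ROWS' [FORCE]. ROWS is text: rows parted by semicolons, each of 7 numbers parted by spaces: the opening, from 0 (shut) to 1 (fully open), then the shift along the world's x, y, z in cm, then the turn, a rotation vector about the world's x, y, z in degrees. A call has 1 to 12 rows; each row is the pose to reach, as a shift and turn from the pose measured when the call began; what a row does not reach only later rows make up. A row lasts 1/8 s, in which the tool goes at most 62.5 mm and 10.7 degrees, less where a joint would pass 70% of its speed; a pose out of reach is approached as far as the arm can. A call with a gripper value outside its range is refused whole. The fingers move at their own pace and stop on an object; FORCE is the grip in N (left out, the last holds). Time passes only in rows, so rows that repeat a pose let the fingers close. It gives the time, the measured TCP pose, the force and the opening at its end, in the units of the state.
- telemetry.get_state(): the state, without advancing time (a new reading comes with each control period).
- grab_frame(name): name is "scene" or "side" or "wrist"; returns a dict with "pixels" (384x512x3 uint8, red, green, blue), "fx", "fy", "cx", "cy" (pixels), "dist_coeffs" ([k1, k2, p1, p2, k3] as OpenCV has them; the pictures are not rectified), "R" (3x3) and "t" (3): a world point X has camera coordinates R X + t. Camera axes: x right, y down, z forward; pixel columns grow to the right and rows downward; lengths in m; the calibration is good to about 2 mm. A picture is of the moment at which its call begins. There is no depth.
- arm.job_done(): hands the job in, once; it reports no verdict.
Trained networks look in the newest picture that a camera, given by its name, has taken for a name from the list of things; names that differ only in an ending like _2 or _b are one class to them, and where a whole thing is asked for, a point or a joint stands for the part that bears it (a point fixed in the world has none). Each returns a list of dicts, best first, with "p" (0 to 1); they miss things now and then, are a little off and sometimes report something else, mostly with a low value. They report only what shows in the picture. A call takes as long as a camera call. They do not tell look-alikes from the thing itself.
- regions_of(camera, name): "pixels" (384x512 bool, what is visible of it) and "bbox" ([left, top, right, bottom] in pixels, round what is visible of it).
- pinpoint(camera, name): "location" ([column, row] in pixels: a listed point, or the origin of a listed thing).
The state is a dict: "t": time; "q": joint angles; "qd": joint speeds; "joint_efforts": joint torques, N m; "eef_pos": TCP position; "ee_rot": TCP orientation; "force": force on the tool from outside, world axes, zero at the start; "moment": the same for the moment, N m; "width": finger opening in m.
Only numpy, scipy, OpenCV 4.12 (cv2) and the standard library are available. Lean on these libraries where they do the work, as an engineer would, in place of code of your own. Each camera call takes 0.05 s, during which the arm holds its last target. There are 200 camera calls.

### The job

Push the row of four reagent cartridges along the loading lane as one train that stays together, until the front one is fully home against the orange end stop and no gaps are left between them; then press the green start button right down and let it go. Only push, with the fingertips or the outside of the fingers: do not lift or tip any cartridge, do not press the button before the row is home, and leave the spare cartridge, the jar and the tip box where they stand.

Things in the scene. Friction and masses are not known exactly. Their poses are not given: they have to be found in the camera images.
- cart1: White reagent cartridge, 40 mm long along the lane (its x), 50 mm wide (its y), body 52 mm tall, with a blue screw cap (24 mm across, 10 mm high) in the middle of its top and blue labels on its sides; about 0.12 kg; loose, only standing in the lane. Origin: centre of its underside; x points towards the end stop, z up. The front one, nearest the end stop.
- cart2: White reagent cartridge, 40 mm long along the lane (its x), 50 mm wide (its y), body 52 mm tall, with a red screw cap (24 mm across, 10 mm high) in the middle of its top and red labels on its sides; about 0.12 kg; loose, only standing in the lane. Origin: centre of its underside; x points towards the end stop, z up. Second from the end stop, touching cart1.
- cart3: White reagent cartridge, 40 mm long along the lane (its x), 50 mm wide (its y), body 52 mm tall, with a yellow screw cap (24 mm across, 10 mm high) in the middle of its top and yellow labels on its sides; about 0.12 kg; loose, only standing in the lane. Origin: centre of its underside; x points towards the end stop, z up. Third from the end stop, touching cart2.
- cart4: White reagent cartridge, 40 mm long along the lane (its x), 50 mm wide (its y), body 52 mm tall, with a blue screw cap (24 mm across, 10 mm high) in the middle of its top and blue labels on its sides; about 0.12 kg; loose, only standing in the lane. Origin: centre of its underside; x points towards the end stop, z up. The rearmost one, touching cart3; its rear face lies 20 mm behind its origin.
- stop_face (a point): The end stop: the orange upright face of the grey analyser head that closes the lane. The point lies at the foot of that face, in the middle of the lane, at the height of the lane's floor. Its x axis points along the lane in the direction of pushing, into the stop; y across the lane; z up. The front of the row starts 60 to 150 mm short of it.
- lane: Fixed aluminium lane, 360 mm long, open at its rear end, 54 mm wide inside; floor 12 mm above the bench; side walls 8 mm thick, 20 mm above the floor, so over half of each cartridge stands above them. The grey head reaches 90 mm beyond the stop, is 120 mm wide, its top 43 mm above the floor. Origin: on the bench, mid-width, 170 mm before the stop; x towards the stop, z up.
- start_top (a point): Middle of the top of the round green start button (30 mm across) that stands upright on top of the grey head, 45 mm beyond the end stop; press it straight down.
- start (a joint): Travel of the start button in m: 0 up, 0.006 fully pressed (about 5 N); it springs back when let go.
- spare: Bystander: a spare cartridge like the others but with a green cap and green labels, standing on the bench beside the lane. Origin: centre of its underside.
- jar: Bystander: small amber jar with a blue cap, 44 mm across, 72 mm tall, on the bench beside the lane. Origin: centre of its underside.
- tipbox: Bystander: closed blue pipette-tip box with a pale lid, 115 x 75 mm, 54 mm tall, on the bench on the robot's side of the lane. Origin: centre of its underside.
There are look-alikes about, which are no part of the job. What is shaped like the cart4 but purple is not meant.

How it is judged:
On the way, in this order (a step that is already met when the one before it is completed fails the run):
1. the whole row is home against the end stop, without gaps (x of cart1 in the frame of stop_face above -0.0235 m and distance between cart1 and cart2 below 0.043 m and distance between cart2 and cart3 below 0.043 m and distance between cart3 and cart4 below 0.043 m and z of cart1 in the frame of stop_face between -0.004 and 0.004 m and y of cart1 in the frame of stop_face between -0.006 and 0.006 m and angle between each of cart1, cart2, cart3, cart4's own z axis and vertical below 0.08 rad and z of cart2 in the frame of stop_face between -0.004 and 0.004 m and y of cart2 in the frame of stop_face between -0.006 and 0.006 m and z of cart3 in the frame of stop_face between -0.004 and 0.004 m and y of cart3 in the frame of stop_face between -0.006 and 0.006 m and z of cart4 in the frame of stop_face between -0.004 and 0.004 m and y of cart4 in the frame of stop_face between -0.006 and 0.006 m and linear speed of each of cart1, cart2, cart3, cart4 below 0.01 m/s), for 0.2 s.
2. the start button is pressed down (value of joint start above 0.0045 m), for 0.05 s.
At the end, for the whole second after the job is handed in: The front cartridge is within 3.5 mm of the end stop, each next one within 3 mm of the one before it, all four upright on the lane's floor and at rest; the start button has been pressed at least 4.5 mm after that and is up again; the bystanders are within 15 mm of where they stood (all of step 1 and value of joint start below 0.0015 m and distance of each of spare, jar, tipbox from where it was at the start of the episode below 0.015 m); the robot touches nothing.
It fails at once if a cartridge of the row is lifted more than 8 mm off the lane's floor (z of any of cart1, cart2, cart3, cart4 in the frame of stop_face above 0.008 m).
It fails at once if a cartridge of the row is tipped by more than 0.3 rad (angle between any of cart1, cart2, cart3, cart4's own z axis and vertical above 0.3 rad).
It fails at once if the train comes apart: a gap of more than 12 mm opens between neighbours (distance between cart1 and cart2 above 0.052 m or distance between cart2 and cart3 above 0.052 m or distance between cart3 and cart4 above 0.052 m).
It fails at once if the button is pressed before the row is home (value of joint start above 0.003 m and not (x of cart1 in the frame of stop_face above -0.0235 m and distance between cart1 and cart2 below 0.043 m and distance between cart2 and cart3 below 0.043 m and distance between cart3 and cart4 below 0.043 m)).
It fails at once if a bystander is moved more than 15 mm or tipped (distance of any of spare, jar, tipbox from where it was at the start of the episode above 0.015 m or angle between any of spare, jar, tipbox's own z axis and vertical above 0.3 rad).
It also fails if it takes over 45 s, if anything falls off the work surface, if the arm or the gripper's body presses on something with over 40 N, if the wrist force passes 120 N, or if a joint passes its speed limit or range.

## Working session

There is one attempt and no reset: what is moved stays moved. The work goes in short steps, Python scripts to look and compute and a shell command to move; the robot and the scene stay as the last step left them, time stands still between calls to the robot, and variables do not carry over. Pictures are saved under pics/ and viewed, about 8 in all and at most 12, crops included, and the job is handed in when it is done.

```bash
mkdir -p pics
cat > h.py <<'E'
import numpy as np, cv2
from station import telemetry, grab_frame, arm, regions_of, pinpoint
def ray(f,uv):
    K=np.array([[f['fx'],0,f['cx']],[0,f['fy'],f['cy']],[0,0,1.]])
    p=cv2.undistortPoints(np.array([[uv]],float),K,np.array(f['dist_coeffs']))[0,0]
    R=np.array(f['R']);t=np.array(f['t']);return -R.T@t, R.T@np.array([p[0],p[1],1])
def onz(f,uv,z):
    c,d=ray(f,uv); return c+d*(z-c[2])/d[2]
def proj(f,X):
    K=np.array([[f['fx'],0,f['cx']],[0,f['fy'],f['cy']],[0,0,1.]])
    return cv2.projectPoints(np.array(X,float).reshape(-1,1,3),cv2.Rodrigues(np.array(f['R']))[0],np.array(f['t']),K,np.array(f['dist_coeffs']))[0][:,0]
E
python3 - <<'E'
from h import *
fs={n:grab_frame(n) for n in("scene","side")}
cv2.imwrite('pics/a.png',np.vstack([fs[n]['pixels'] for n in fs])[:,:,::-1])
Z=dict(cart1=.012,cart2=.012,cart3=.012,cart4=.012,stop_face=.012,lane=0,start_top=.075,spare=0,jar=0,tipbox=0)
for n in fs:
    print(n, 'cam',np.round(ray(fs[n],(256,192))[0],3))
    for k in Z:
        for r in pinpoint(n,k)[:5]:
            print(k,round(r['p'],2),np.round(r['location'],1),np.round(onz(fs[n],r['location'],Z[k]),3))
print(telemetry.get_state())
E
```

```text
scene cam [1.065 0.005 0.778]
cart1 0.91 [240.3 195.4] [0.508 0.023 0.012]
cart1 0.88 [258.9 193. ] [0.506 0.06  0.012]
cart1 0.8 [277.2 190.7] [0.504 0.096 0.012]
cart1 0.79 [285.  146.7] [0.389 0.127 0.012]
cart1 0.67 [219.6 199.6] [ 0.515 -0.019  0.012]
cart2 0.91 [240.3 195.4] [0.508 0.023 0.012]
cart2 0.88 [258.9 193. ] [0.506 0.06  0.012]
cart2 0.8 [277.2 190.7] [0.504 0.096 0.012]
cart2 0.79 [285.  146.7] [0.389 0.127 0.012]
cart2 0.67 [219.6 199.6] [ 0.515 -0.019  0.012]
cart3 0.91 [240.3 195.4] [0.508 0.023 0.012]
cart3 0.88 [258.9 193. ] [0.506 0.06  0.012]
cart3 0.8 [277.2 190.7] [0.504 0.096 0.012]
cart3 0.79 [285.  146.7] [0.389 0.127 0.012]
cart3 0.67 [219.6 199.6] [ 0.515 -0.019  0.012]
cart4 0.91 [240.3 195.4] [0.508 0.023 0.012]
cart4 0.88 [258.9 193. ] [0.506 0.06  0.012]
cart4 0.8 [277.2 190.7] [0.504 0.096 0.012]
cart4 0.79 [285.  146.7] [0.389 0.127 0.012]
cart4 0.67 [219.6 199.6] [ 0.515 -0.019  0.012]
stop_face 0.68 [329.  182.2] [0.492 0.203 0.012]
lane 0.95 [244.6 200.2] [0.512 0.03  0.   ]
start_top 0.74 [352.  159.4] [0.489 0.242 0.075]
start_top 0.43 [301.
[... 1305 characters left out ...]
[336.2 208.8] [ 0.392 -0.025  0.   ]
{'t': 1.1, 'q': array([-8.88890834e-01,  3.58573888e-01,  1.18832750e-02, -4.67440255e-05,
       -1.22407195e+00, -2.88124550e-01]), 'qd': array([ 8.81938741e-05,  1.89530334e-04,  2.12818199e-04, -1.29810902e-04,
        6.95070340e-04, -1.01052637e-03]), 'joint_efforts': array([-1.53657079e-04, -5.82398880e+01,  2.93300736e+01,  7.00267866e+00,
        1.23335689e-02,  3.15726129e-05]), 'eef_pos': array([ 0.25898708, -0.62330713,  0.22656242]), 'ee_rot': array([3.14154091e+00, 1.98821158e-05, 1.96456139e+00]), 'force': array([-0.15134392,  0.59532168,  0.14230359]), 'moment': array([-0.02021901,  0.03808949, -0.04678995]), 'width': 0.08743845799752187}
```

View pics/a.png

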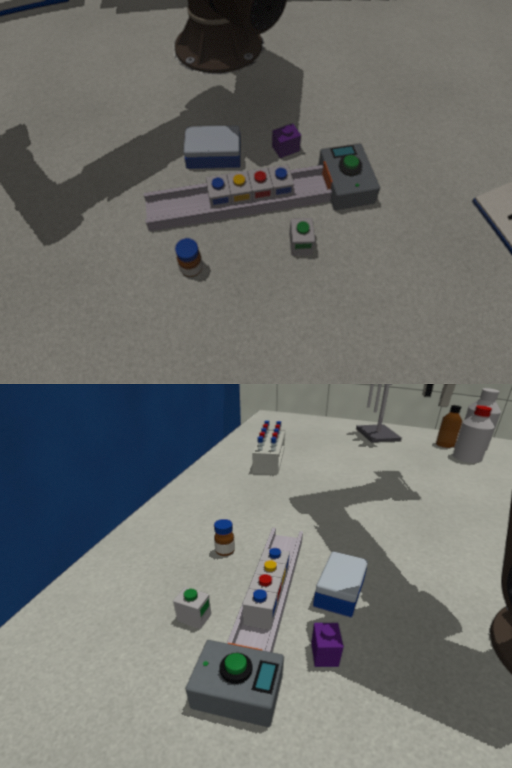

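The row stands in the lane at scene (218–285, 185), with caps blue, yellow, red, blue from rear to front. The head is at (350, 170). The purple look-alike at (287, 140) stands off the lane, and the green-capped spare at (303, 232) is also outside it. The lane runs at about 95.8° in the world. I'll go above the spot behind cart4.

```bash
python3 -m inch '0 2.6 5.4 0 0 0 -3; 0 5.2 10.8 0 0 0 -6; 0 7.9 16.2 0 0 0 -9; 0 10.5 21.5 0 0 0 -12; 0 13.1 26.9 0 0 0 -15; 0 15.7 32.3 -2 0 0 -16.8; 0 18.3 37.7 -4 0 0 -16.8; 0 21 43 -6 0 0 -16.8; 0 23.6 48.4 -8 0 0 -16.8; 0 26.2 53.8 -10 0 0 -16.8; 0 26.2 53.8 -10 0 0 -16.8; 0 26.2 53.8 -10 0 0 -16.8' 20
python3 - <<'E'
from h import *
f=grab_frame("wrist");g=grab_frame("scene")
cv2.imwrite('pics/b.png',np.vstack([f['pixels'],cv2.resize(g['pixels'][110:290,130:386],(512,360),interpolation=cv2.INTER_CUBIC)[:216]])[:,:,::-1])
print(ray(f,(256,192)))
for k,z in dict(cart4=.012,lane=0,stop_face=.012,start_top=.075).items():
  for r in pinpoint("wrist",k): print(k,round(r['p'],2),np.round(r['location'],1),np.round(onz(f,r['location'],z),3))
E
```

```text
t: 2.6
eef_pos: [0.5209, -0.085, 0.1265]
ee_rot: [-3.141, 0.0, 1.673]
force: [0.1, -0.3, 0.9]
width: 0.0004
(array([ 0.43676303, -0.09305867,  0.28452248]), array([ 0.3139985 ,  0.02627003, -0.9490951 ]))
cart4 0.69 [429.5 191.2] [0.511 0.062 0.012]
cart4 0.68 [337.9 190. ] [ 0.518 -0.017  0.012]
lane 0.41 [432.6 186.8] [0.51  0.071 0.   ]
```

View pics/b.png

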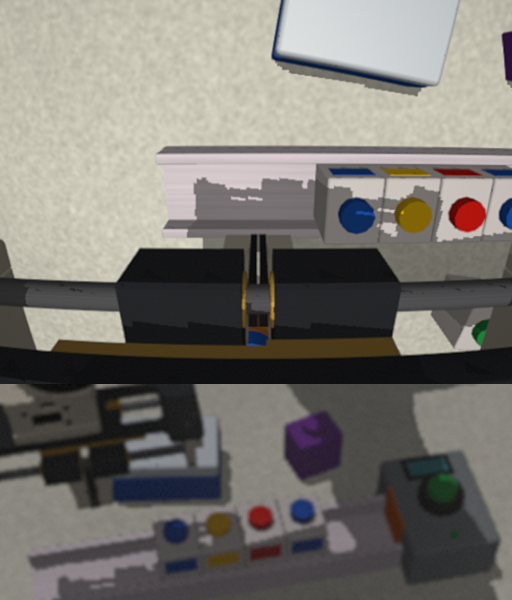

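The wrist view shows the lane's walls at rows 150–165 and 220–235, open rear end at column 165, and cart4's rear at columns 316–327. The fingers are shut and aligned with the lane. Next I'll measure the walls and the rear face.

Run:
```python
from h import *
f=grab_frame("wrist")
for uv,z in [((200,149),.032),((310,149),.032),((200,235),.032),((310,238),.032),((316,200),.012),((327,240),.064),((328,178),.064),((357,215),.074),((413,215),.074),((467,214),.074)]: print(uv,np.round(onz(f,uv,z),4))
a=np.deg2rad(95.8);d=np.array([np.cos(a),np.sin(a)])
o=np.array([.512,.0265])
p=telemetry.get_state()['eef_pos'][:2]-o; print(p@d, d[0]*p[1]-d[1]*p[0])
```

```text
(200, 149) [ 0.4909 -0.1322  0.032 ]
(310, 149) [ 0.4828 -0.0503  0.032 ]
(200, 235) [ 0.5617 -0.129   0.032 ]
(310, 238) [ 0.5555 -0.0396  0.032 ]
(316, 200) [ 0.5293 -0.0355  0.012 ]
(327, 240) [ 0.5409 -0.0341  0.064 ]
(328, 178) [ 0.4953 -0.041   0.064 ]
(357, 215) [ 0.5161 -0.0197  0.074 ]
(413, 215) [0.5125 0.019  0.074 ]
(467, 214) [0.5082 0.0582 0.074 ]
-0.11293488600710008 0.0025659657025010416
```

```bash
python3 -m inch '0 0.1 0 -3; 0 0.1 0 -6' 2>&1 | tail -1; python3 -m inch '0 0.15 0 -3 0 0 0; 0 0.15 0 -6 0 0 0; 0 0.15 0 -8.5 0 0 0; 0 0.15 0 -10.2 0 0 0; 0 0.15 0 -10.2 0 0 0; 0 0.05 1 -10.2 0 0 0; 0 -0.05 2 -10.2 0 0 0'
python3 - <<'E'
from h import *
f=grab_frame("wrist");cv2.imwrite('pics/c.png',f['pixels'][:,:,::-1])
E
```

```text
invalid input at $[0]: expected 7 numbers
t: 3.82
eef_pos: [0.5209, -0.0654, 0.0259]
ee_rot: [3.139, -0.0, 1.67]
force: [1.1, 1.1, -0.3]
width: 0.0006
```

View pics/c.png

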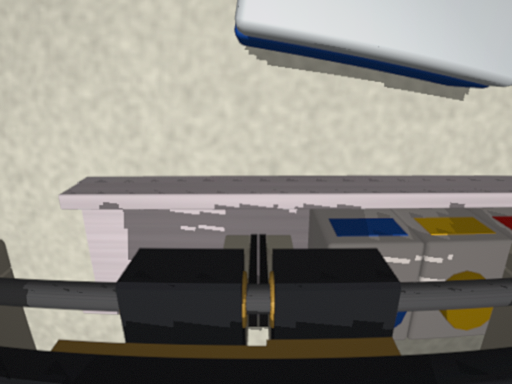

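The shut fingers (columns 225–290) stand in the lane between the walls, just behind cart4's rear face (column 309). Now a gentle push along the lane.

```bash
python3 -m inch '0 -0.05 0.5 0 0 0 0; 0 -0.1 1 0 0 0 0; 0 -0.15 1.5 0 0 0 0; 0 -0.2 2 0 0 0 0; 0 -0.25 2.5 0 0 0 0; 0 -0.3 3 0 0 0 0; 0 -0.35 3.5 0 0 0 0; 0 -0.4 4 0 0 0 0; 0 -0.45 4.5 0 0 0 0; 0 -0.5 5 0 0 0 0; 0 -0.55 5.5 0 0 0 0; 0 -0.6 6 0 0 0 0'
python3 - <<'E'
from h import *
g=grab_frame("scene");s=grab_frame("side")
cv2.imwrite('pics/d.png',np.vstack([cv2.resize(i,(600,300),interpolation=cv2.INTER_CUBIC) for i in (g['pixels'][130:230,190:390],s['pixels'][150:300,170:340].repeat(1,1)[:, :])])[:,:,::-1])
E
```

```text
t: 5.38
eef_pos: [0.5152, -0.005, 0.0266]
ee_rot: [3.138, 0.0, 1.67]
force: [0.7, -7.2, 5.2]
width: 0.0005
```

View pics/d.png

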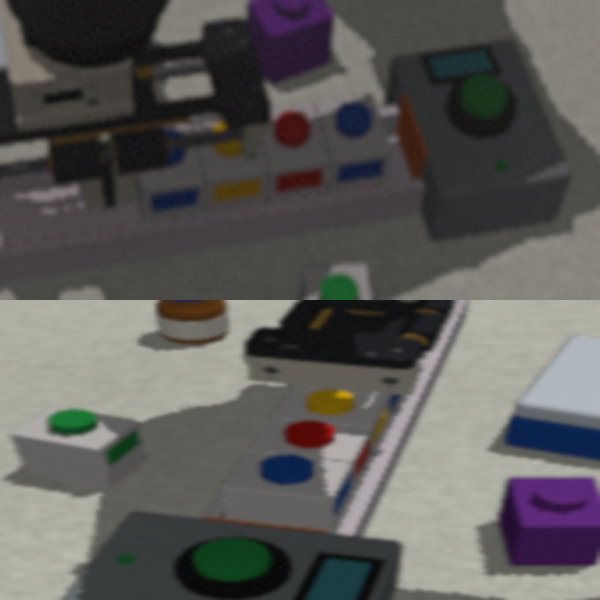

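The row is together and upright. The front cartridge (scene crop x≈380) is about 20 mm short of the orange face (x≈405). I'll go on more slowly and watch the force.

```bash
python3 -m inch '0 -0.04 0.4 0 0 0 0; 0 -0.08 0.8 0 0 0 0; 0 -0.12 1.2 0 0 0 0; 0 -0.14 1.4 0 0 0 0; 0 -0.16 1.6 0 0 0 0; 0 -0.17 1.7 0 0 0 0'; python3 -m inch '0 -0.02 0.2 0 0 0 0; 0 -0.04 0.4 0 0 0 0; 0 -0.04 0.4 0 0 0 0'
```

```text
t: 6.22
eef_pos: [0.5135, 0.0123, 0.0266]
ee_rot: [3.138, 0.0, 1.671]
force: [0.8, -5.5, 3.6]
width: 0.0004
t: 6.6
eef_pos: [0.5129, 0.0163, 0.0266]
ee_rot: [3.139, 0.0, 1.671]
force: [0.2, -4.0, 3.2]
width: 0.0006
```

```bash
python3 -m inch '0 -0.02 0.2 0 0 0 0; 0 -0.04 0.4 0 0 0 0; 0 -0.04 0.4 0 0 0 0'; python3 -m inch '0 -0.02 0.2 0 0 0 0; 0 -0.03 0.3 0 0 0 0; 0 -0.03 0.3 0 0 0 0'
python3 - <<'E'
from h import *
g=grab_frame("scene");s=grab_frame("side")
cv2.imwrite('pics/e.png',np.vstack([cv2.resize(i,(600,300),interpolation=cv2.INTER_CUBIC) for i in (g['pixels'][140:220,230:390],s['pixels'][180:300,170:310])])[:,:,::-1])
E
```

```text
t: 6.98
eef_pos: [0.512, 0.0174, 0.0266]
ee_rot: [3.141, 0.004, 1.671]
force: [5.7, -23.6, 2.1]
width: 0.0003
t: 7.35
eef_pos: [0.5112, 0.0172, 0.0267]
ee_rot: [-3.14, 0.007, 1.671]
force: [5.8, -25.8, 3.4]
width: 0.0002
```

View pics/e.png

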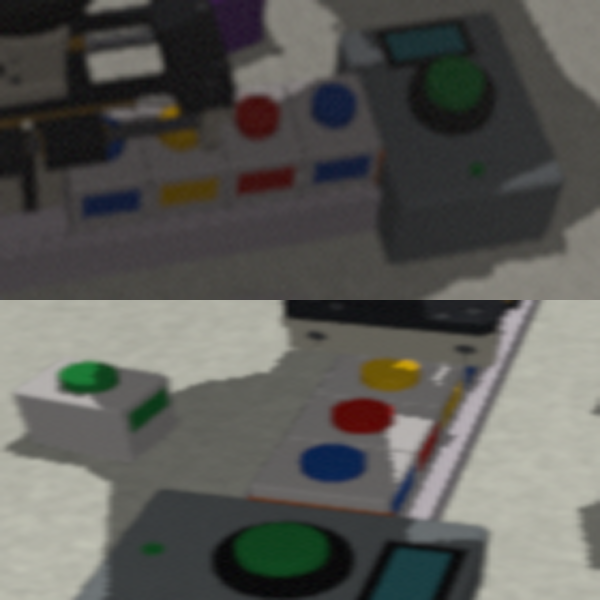

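The push stalls at 26 N, and both views show cart1 closed against the orange face with no gaps in the row, so it is home. I'll back off, rise and go over the button.

```bash
python3 -m inch '0 0.1 -1 0 0 0 0; 0 0.25 -2.5 0 0 0 0; 0 0.25 -2.5 1 0 0 0; 0 0.25 -2.5 6 0 0 0; 0 0.25 -2.5 11 0 0 0; 0 0 2 12 0 0 0; 0 -0.5 7 12 0 0 0; 0 -1.1 12.5 12 0 0 0; 0 -1.6 17.5 12 0 0 0; 0 -2.1 22 12 0 0 0; 0 -2.1 22 12 0 0 0'
python3 - <<'E'
from h import *
from scipy.optimize import least_squares
fs={n:grab_frame(n) for n in("scene","side","wrist")}
obs=[]
for n in fs:
    r=pinpoint(n,"start_top"); print(n,[(round(i['p'],2),np.round(i['location'],1)) for i in r], np.round(onz(fs[n],r[0]['location'],.07),4) if r else '')
    if r: obs.append((fs[n],r[0]['location']))
if len(obs)>1:
    s=least_squares(lambda X:np.concatenate([proj(f,X)[0]-u for f,u in obs]),[.49,.24,.07],loss='soft_l1');print(s.x,s.fun)
cv2.imwrite('pics/f.png',np.vstack([fs['wrist']['pixels'],cv2.resize(fs['scene']['pixels'][140:220,200:390],(512,216),interpolation=cv2.INTER_CUBIC)])[:,:,::-1])
E
```

```text
t: 8.82
eef_pos: [0.4899, 0.2404, 0.1472]
ee_rot: [-3.141, 0.006, 1.674]
force: [-0.2, 0.8, 0.0]
width: 0.0004
scene [(0.69, array([350.5, 158.2]))] [0.4814 0.2414 0.07  ]
side [(0.47, array([252.4, 248.3]))] [0.4887 0.1791 0.07  ]
wrist [(0.95, array([259.9, 205.8]))] [0.4936 0.2396 0.07  ]
[0.46769434 0.23667713 0.13917262] [  1.55912752 -29.57357743  -0.89157597   1.02952852  -0.66039154
  -0.09802557]
```

View pics/f.png

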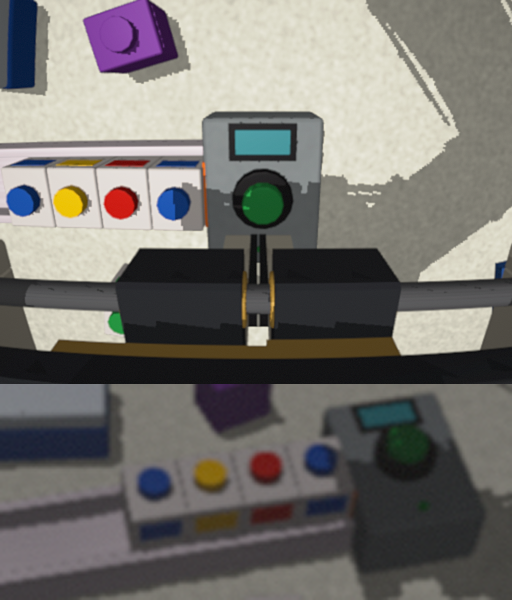

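The wrist view shows the four cartridges evenly spaced with the front one at the orange face (column 205). The button is at (262, 204), and the tool is within about 3 mm of its centre. Only the side view disagrees, because the gripper hides the button there. Pressing down step by step.

```bash
python3 -m inch '0 0.2 0 -3 0 0 0; 0 0.2 0 -5 0 0 0; 0 0.2 0 -6 0 0 0; 0 0.2 0 -6.5 0 0 0; 0 0.2 0 -6.5 0 0 0'; python3 -m inch '0 0 0 -0.3 0 0 0; 0 0 0 -0.5 0 0 0; 0 0 0 -0.5 0 0 0'; python3 -m inch '0 0 0 -0.3 0 0 0;  0 0 0 -0.3 0 0 0'
```

```text
t: 9.75
eef_pos: [0.4925, 0.2363, 0.0821]
ee_rot: [-3.141, 0.007, 1.669]
force: [-0.6, -0.9, 0.7]
width: 0.0002
t: 10.12
eef_pos: [0.4927, 0.2364, 0.0774]
ee_rot: [-3.141, 0.007, 1.669]
force: [0.0, 0.4, 2.0]
width: 0.0006
t: 10.38
eef_pos: [0.4927, 0.2365, 0.0744]
ee_rot: [-3.141, 0.007, 1.67]
force: [0.1, -0.2, 2.8]
width: 0.0005
```

```bash
python3 -m inch '0 0 0 -0.2 0 0 0;  0 0 0 -0.2 0 0 0'; python3 -m inch '0 0 0 -0.2 0 0 0;  0 0 0 -0.2 0 0 0';  python3 -m inch '0 0 0 -0.2 0 0 0;  0 0 0 -0.2 0 0 0'
```

```text
t: 10.62
eef_pos: [0.4928, 0.2365, 0.0724]
ee_rot: [-3.141, 0.007, 1.67]
force: [-1.4, -0.5, 3.6]
width: 0.0003
t: 10.88
eef_pos: [0.4928, 0.2365, 0.0712]
ee_rot: [3.142, 0.007, 1.67]
force: [-4.3, -1.8, 12.2]
width: 0.0002
t: 11.12
eef_pos: [0.4929, 0.2365, 0.071]
ee_rot: [3.141, 0.007, 1.671]
force: [-7.1, -2.3, 21.9]
width: 0.0002
```

The force ramped softly from about z = 0.077, then a hard stop at 0.071 with 22 N, so the button is fully down. Letting go and checking.

```bash
python3 -m inch '0 0 0 1 0 0 0; 0 0 0 4 0 0 0; 0 0 0 8 0 0 0; 0 0 0 10 0 0 0; 0 0 0 10 0 0 0; 0 0 0 10 0 0 0'
python3 - <<'E'
from h import *
fs={n:grab_frame(n) for n in("scene","side","wrist")}
for n,z in dict(spare=0,jar=0,tipbox=0).items():
  for c in("scene","side"):
    for r in pinpoint(c,n)[:1]: print(n,c,np.round(onz(fs[c],r['location'],z),3))
for r in pinpoint("wrist","cart1"): print(np.round(r['location'],1),np.round(onz(fs['wrist'],r['location'],.012),4))
cv2.imwrite('pics/g.png',np.vstack([fs['wrist']['pixels'],cv2.resize(fs['scene']['pixels'][140:220,200:390],(512,216),interpolation=cv2.INTER_CUBIC)])[:,:,::-1])
E
```

```text
t: 11.88
eef_pos: [0.4924, 0.2362, 0.1701]
ee_rot: [-3.141, 0.007, 1.67]
force: [-0.4, -0.6, 0.1]
width: 0.0003
spare scene [0.626 0.131 0.   ]
jar scene [ 0.657 -0.074  0.   ]
tipbox scene [ 0.385 -0.02   0.   ]
tipbox side [ 0.395 -0.027 -0.   ]
[155.4 172.9] [0.5034 0.1374 0.012 ]
[114.9 171.9] [0.5063 0.0972 0.012 ]
[ 75.5 172.5] [0.5108 0.0566 0.012 ]
```

View pics/g.png

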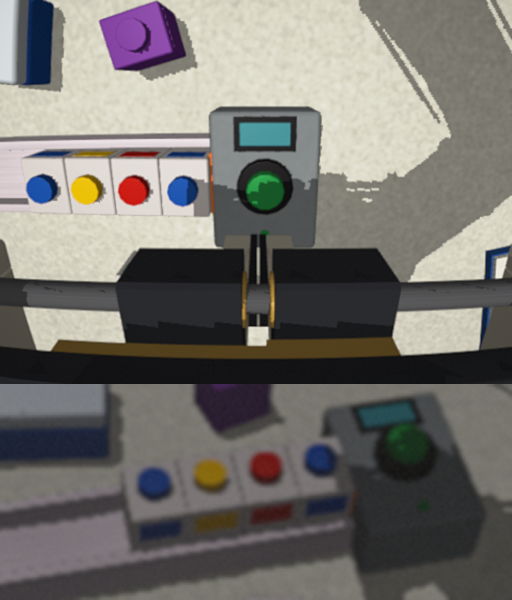

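Enlarging the contact between cart1 and the stop once before handing in.

Run:
```python
from h import *
fs={n:grab_frame(n) for n in("side","wrist")}
cv2.imwrite('pics/i.png',np.vstack([cv2.resize(fs['wrist']['pixels'][130:230,20:240],(660,300),interpolation=cv2.INTER_CUBIC),cv2.resize(fs['side']['pixels'][170:300,180:320],(660,290),interpolation=cv2.INTER_CUBIC)])[:,:,::-1])
```

```text
(no output)
```

View pics/i.png

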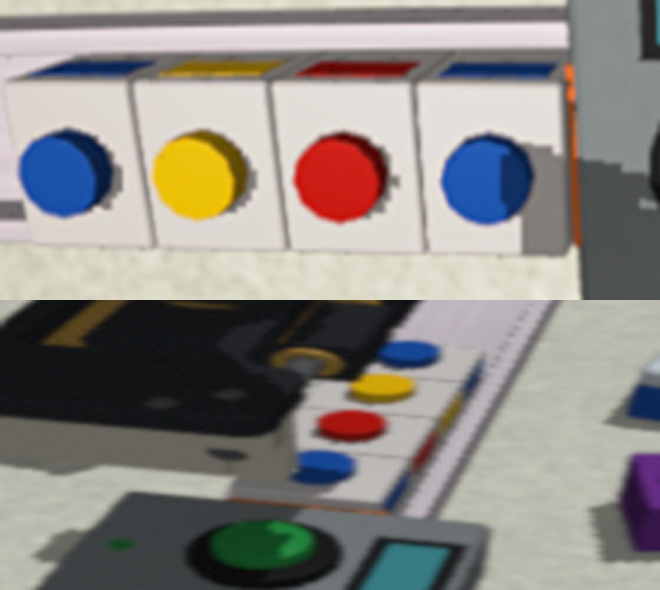

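The crop shows the four cartridges touching, with only hairline seams. Cart1's front edge meets the thin orange plate, and the button is up.

```bash
python3 -c "
from station import arm,telemetry
arm.job_done();print(telemetry.get_state()['t'])"
```

```text
the job is handed in; nothing more can be done
the job is handed in; nothing more can be done
```

I pushed the four cartridges along the lane with the shut fingers behind cart4, until the push stalled against the end stop at about 26 N. I then backed off, pressed the green button until it hit a hard stop with about 22 N, and let it go. The job was handed in about 12 s into the 45 s allowed, with the arm clear of everything.

**Last checks that agreed:**
- The enlarged views show the row touching, upright and against the orange face.
- The networks put cart2, cart3 and cart4 about 40–41 mm apart.
- The button looks up again.

**Checks that failed or disagreed:**
- Cart1 was not detected in the last wrist picture, so its contact rests on the stall force and the crop.
- The first side-view button estimate after the push was far off because the gripper hid the button, so I ignored it.
- The spare and jar were found only by the scene camera in the last check. Spare, jar and tip box came out up to 12 mm from their first scene fixes. I put that down to network noise, because the arm never came near them, but I did not check it further.

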